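# Size an unmarked pin in the gauge plate

## Robot

A 7-joint arm with a two-finger parallel gripper is mounted at the origin on the work surface. World frame = base frame: x ahead of the robot, y to its left, z up, the work surface at z = 0. Lengths are in m, angles in rad, forces in N, time in s.
With the tool pointing down it reaches from about 0.4 to 0.85 m from the base axis. Payload 10.4 kg.
Tool frame: the origin (TCP) lies at the very end of the fingers, on their centre line; the grasp point (between the pads) lies manip.hold_point_z behind it (manip.hold_point_z is the distance from the TCP to the grasp point, in m); z points along the fingers, x is the direction in which the jaws open and shut, and the axes are right-handed (so a half turn about z gives the same grasp; the last joint's range is limited). The gripper opens to 85 mm and grips with 20 to 120 N. Pads are 22 mm wide; open, the fingers measure 114 mm over their backs; the gripper's body (76 mm by 85 mm) begins 54 mm behind the grasp point. The pads swing forward as they close: fully open they stand 13 mm farther back than shut.
Start: joints at [1.266, 0.332, -0.065, 1.46, 0.022, 1.35, -0.088], TCP at [0.174, -0.6, 0.195] pointing down, gripper open.
Joint ranges: [-2.6, 2.6], [-0.5, 2.12], [-1.47, 1.34], [0.16, 2.42], [-1.27, 4.41], [0.06, 2.06], [-2.6, 2.6]. Speed limits (rad/s): [2.22, 2.22, 2.79, 2.79, 3.14, 3.14, 3.14].

## Interface

Orientations are given as a unit quaternion [x, y, z, w].
In Python, from workcell import readout, camera, camera_info, manip gives the robot as it stands.
- The arm moves only by the tool play_rows, never from a script. Its argument "rows" is a list of rows, each a list of 3 entries, a list of its own where there are three numbers: the shift along the world's x, y, z in mm, then the turn, a rotation vector about the world's x, y, z in degrees, then the finger opening in mm, from 0 to 85.4. In form: [[[tx, ty, tz], [rx, ry, rz], fingers], ...]. A call has 1 to 12 rows; each row shifts and turns the commanded pose from where the row before left it; what a row does not reach is not made up. A row lasts 1/8 s, in which the tool goes at most 62.5 mm and 10.7 degrees, less where a joint would pass 70% of its speed; a pose out of reach is approached as far as the arm can. A call with a gripper value outside its range is refused whole. The fingers move at their own pace and stop on an object; "force" is the grip in N (left out, the last holds). Time passes only in rows, so rows that do not move let the fingers close. It gives the time, the measured TCP pose, the force and the opening at its end, in the units of the state.
- readout.get_obs(): the state, without advancing time (a new reading comes with each control period).
- camera(name): name is "scene" or "top" or "wrist"; returns the picture (400x640x3 uint8, blue, green, red); there is no depth.
- camera_info(name): a dict with "fx", "fy", "cx", "cy" (pixels), "k1" (the pictures are not rectified: a ray, as slopes to the right and down, at radius r is drawn at 1 + k1 r^2 times it, then the intrinsics apply), "world_from_camera" (4x4, takes a point from camera to world coordinates). Camera axes: x right, y up, looking along -z (the intrinsics and any distortion apply to the point x, -y, -z); pixel columns grow to the right and rows downward; lengths in m; the calibration is good to about 2 mm. A picture is of the moment at which its call begins: read the wrist's pose just before it. camera_info takes no time and is no camera call; for the wrist camera it gives the pose at the moment of the call.
- manip.hand_in(): hands the job in, once; it reports no verdict.
The state is a dict: "clock": time; "joint_pos": joint angles; "joint_velocities": joint speeds; "tau": joint torques, N m; "position": TCP position; "ee_rot": TCP orientation; "ft_force": force on the tool from outside, world axes, zero at the start; "torque": the same for the moment, N m; "grip_width": opening from 0.0 (shut) to 1.0 (fully open).
Only numpy, scipy, OpenCV 4.12 (cv2) and the standard library are available. Lean on these libraries where they do the work, as an engineer would, in place of code of your own. Each camera call takes 0.05 s, during which the arm holds its last target.

## Task

Take the unmarked pin from the single stand and find the smallest hole of the gauge plate that it passes through, stepping down until one refuses it: gently press the pin's tip squarely on a hole that is too small, so that you have felt it refused. Leave the pin standing in the smallest hole that takes it, fully home with its lowest step down on the plate, and let go. Never force it, and leave the two pins in the rack and the things around alone.

Things in the scene. Friction and masses are not known exactly. Their poses are not given: they have to be found in the camera images.
- pin_a_center (a point): point on the axis of a steel pin, half-way up: 44.5 mm above its tip, 24.5 mm below the middle of its square grip. Three pins, alike from above; one (any of them) stands in the single stand, two in the rack. Their shanks differ in thickness, each 9 to 19 mm, unmarked; the name does not tell it
- pin_b_center (a point): point on the axis of a steel pin, half-way up: 44.5 mm above its tip, 24.5 mm below the middle of its square grip. Three pins, alike from above; one (any of them) stands in the single stand, two in the rack. Their shanks differ in thickness, each 9 to 19 mm, unmarked; the name does not tell it
- pin_c_center (a point): point on the axis of a steel pin, half-way up: 44.5 mm above its tip, 24.5 mm below the middle of its square grip. Three pins, alike from above; one (any of them) stands in the single stand, two in the rack. Their shanks differ in thickness, each 9 to 19 mm, unmarked; the name does not tell it
- pin_a: the pin of pin_a_center, upright, 89 mm long, 0.1 to 0.2 kg: round shank 33 mm long (1 mm chamfer at its tip), then two steps 6 mm tall each, 4 and 8 mm wider than the shank, a collar 34 mm wide, 4 mm thick (45 to 49 mm above the tip), then a square grip 16 by 16 mm, 40 mm tall. Origin: centre of the shank's tip; z up along the pin, x and y square to the faces of the grip
- pin_b: the pin of pin_b_center, upright, 89 mm long, 0.1 to 0.2 kg: round shank 33 mm long (1 mm chamfer at its tip), then two steps 6 mm tall each, 4 and 8 mm wider than the shank, a collar 34 mm wide, 4 mm thick (45 to 49 mm above the tip), then a square grip 16 by 16 mm, 40 mm tall. Origin: centre of the shank's tip; z up along the pin, x and y square to the faces of the grip
- pin_c: the pin of pin_c_center, upright, 89 mm long, 0.1 to 0.2 kg: round shank 33 mm long (1 mm chamfer at its tip), then two steps 6 mm tall each, 4 and 8 mm wider than the shank, a collar 34 mm wide, 4 mm thick (45 to 49 mm above the tip), then a square grip 16 by 16 mm, 40 mm tall. Origin: centre of the shank's tip; z up along the pin, x and y square to the faces of the grip
- hole0 (a point): centre of the mouth, on the top face of the gauge plate, of its largest hole, bored 19.5 mm wide straight through the 14 mm thick plate; z is up. A pin in its fitting hole rests on its lower step; in a larger hole it sinks 6 mm or more deeper
- hole1 (a point): centre of the mouth, on the top face of the gauge plate, of its second largest hole, bored 15.5 mm wide straight through the 14 mm thick plate; z is up. A pin in its fitting hole rests on its lower step; in a larger hole it sinks 6 mm or more deeper
- hole2 (a point): centre of the mouth, on the top face of the gauge plate, of its third largest hole, bored 11.5 mm wide straight through the 14 mm thick plate; z is up. A pin in its fitting hole rests on its lower step; in a larger hole it sinks 6 mm or more deeper
- hole3 (a point): centre of the mouth, on the top face of the gauge plate, of its smallest hole, bored 7.5 mm wide straight through the 14 mm thick plate; z is up. A pin in its fitting hole rests on its lower step; in a larger hole it sinks 6 mm or more deeper
- gauge: fixed steel plate, 60 (x) by 168 (y) by 14 mm, on two end feet, top 60 mm above the bench, open below. Four holes along y, 38 mm apart, largest at +y. Origin on the bench under its centre. Each shank has 1.5 mm play in its hole, is 2.5 mm too thick for the next; the smallest takes none. Over 50 N, even for an instant, between pin and plate spoils it: meet it at 15 mm/s or less, press 3 to 10 N
- stand: fixed dark wooden block, 60 by 60 mm, 55 mm tall, with one socket 28 mm wide and 49 mm deep in its top; the pin to be sized stands in it, its collar resting on the block's top. Origin: on the bench, under the centre
- rack: fixed dark wooden block, 60 mm (its x) by 130 mm (its y), 55 mm tall, with two such sockets 64 mm apart; the other two pins stand in it and must stay. Origin: on the bench, under the centre
- jar: bystander: closed glass jar, 72 mm wide, 95 mm tall; origin at the centre of its underside
- bangle: bystander: brass bangle, 68 mm wide, 10 mm tall, flat on the bench; origin at the centre of its underside
- hammer: bystander: hammer 200 mm long lying on the bench

How it is judged:
By the outcome, as a careful person would: the job done as asked, in the order asked, and still so for the second after the job is handed in, with the robot touching nothing.
It also fails if it takes over 64 s, if anything falls off the work surface, if the arm or the gripper's body presses on something with over 40 N, if the wrist force passes 120 N, or if a joint passes its speed limit or range.

## Working session

There is one attempt and no reset: what is moved stays moved. The work goes in short steps, Python scripts to look and compute and a tool call to move; the robot and the scene stay as the last step left them, time stands still between calls to the robot, and variables do not carry over. Pictures are saved under pics/ and viewed, and the job is handed in when it is done.

Besides the shell and the picture viewer there is one more tool, called after "Emit:" as a command line: name --argument value ..., lists and objects as JSON in quotes. play_rows: Moves the arm, as the interface text tells. Its arguments: {"type":"object","properties":{"rows":{"type":"array"},"force":{"type":"number"}},"required":["rows"]}

```bash
ls; mkdir -p pics
python3 - <<'E'
from workcell import readout, camera, camera_info, manip
import cv2
print(readout.get_obs()); print(manip.hold_point_z)
for n in ("scene","top","wrist"):
    print(n,camera_info(n)); cv2.imwrite(f"pics/{n}0.png",camera(n))
E
```

```text
pics
{'clock': 0.0, 'joint_pos': array([ 1.26639517,  0.33289989, -0.06469466,  1.46096715,  0.02162306,
        1.34987301, -0.08847178]), 'joint_velocities': array([ 0.00065667,  0.00034111,  0.0013635 ,  0.00098186, -0.00036128,
       -0.00038232, -0.00136467]), 'tau': array([-1.99978581e-04, -6.25444865e+01,  4.86336078e-02, -3.91606593e+01,
        1.60809903e-02,  9.95813403e-03,  1.31852502e-05]), 'position': array([ 0.17366507, -0.59993867,  0.19388613]), 'ee_rot': array([ 7.99416459e-01, -6.00776829e-01, -6.06179306e-04, -3.98765055e-04]), 'ft_force': array([-0.36907788, -0.47588165, -0.16607647]), 'torque': array([ 0.03409615, -0.04352306, -0.01030068]), 'grip_width': 0.9967186091764347}
0.0187
scene {'fx': 414.2625913278667, 'fy': 414.2625913278667, 'cx': 320.73636749005874, 'cy': 195.25776905492052, 'k1': -0.0011381848910347366, 'world_from_camera': array([[-0.42532428, -0.52391925,  0.73797553,  1.34255316],
       [ 0.90476885, -0.26613804,  0.33251145,  0.30282212],
       [ 0.02219421,  0.80912247,  0.58722078,  0.67394768],
       [ 0.        ,  0.        ,  0.        ,  1.        ]])}
top {'fx': 423.8081546287791, 'fy': 423.8081546287791, 'cx': 321.1241892966078, 'cy': 200.14611291841686, 'k1': 0.02073071918332163, 'world_from_camera': array([[-0.00778696,  0.9968773 , -0.07858127,  0.51242215],
       [-0.9999518 , -0.00729276,  0.0065741 , -0.05746518],
       [ 0.00598049,  0.07862868,  0.99688603,  0.97122699],
       [ 0.        ,  0.        ,  0.        ,  1.        ]])}
wrist {'fx': 316.5207980278776, 'fy': 316.5207980278776, 'cx': 320.95340793877614, 'cy': 193.01743056925977, 'k1': -0.022124942719546615, 'world_from_camera': array([[ 0.27756545,  0.91128366,  0.3041702 ,  0.2517065 ],
       [-0.96070605,  0.26366298,  0.08675091, -0.57740761],
       [-0.00114373, -0.31629721,  0.94865946,  0.3744688 ],
       [ 0.        ,  0.        ,  0.        ,  1.        ]])}
```

View pics/top0.png

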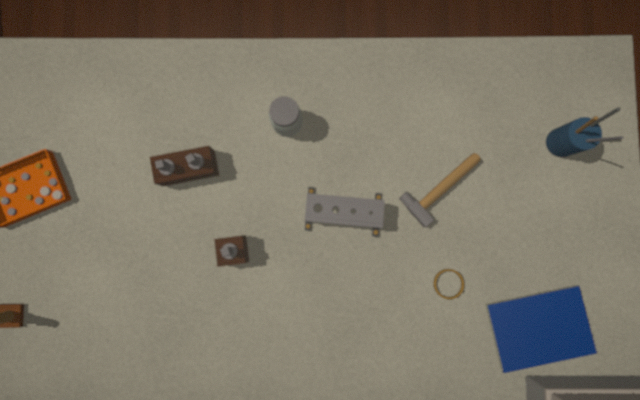

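View pics/scene0.png

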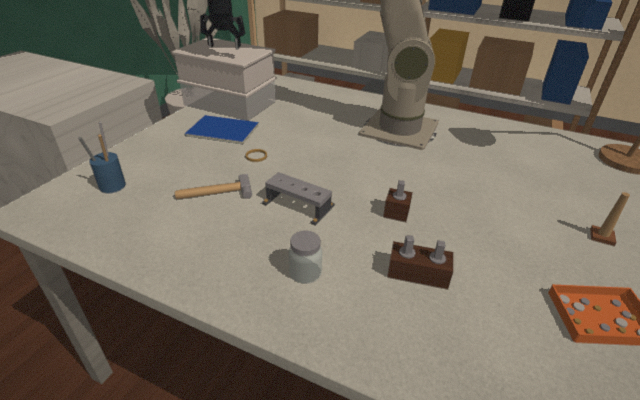

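View pics/wrist0.png

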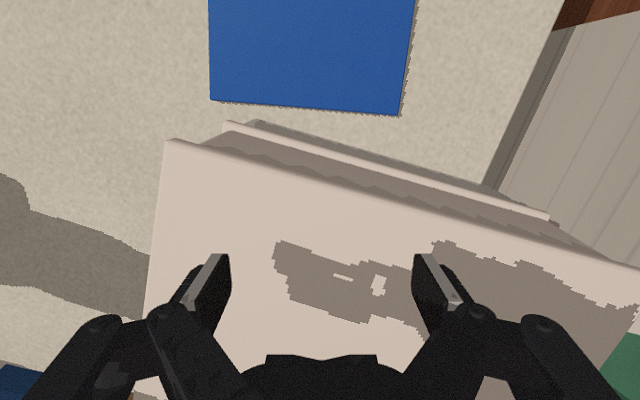

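```bash
cat > h.py <<'E'
from workcell import readout, camera, camera_info, manip
import cv2, numpy as np
def ray(ci,u,v):
    K=np.array([[ci['fx'],0,ci['cx']],[0,ci['fy'],ci['cy']],[0,0,1]])
    p=cv2.undistortPoints(np.array([[[u,v]]],float),K,np.array([ci['k1'],0,0,0,0.]))[0,0]
    T=ci['world_from_camera']; d=T[:3,:3]@np.array([p[0],-p[1],-1.]); return T[:3,3],d
def onz(ci,u,v,z):
    o,d=ray(ci,u,v); return o+d*(z-o[2])/d[2]
def proj(ci,P):
    T=ci['world_from_camera']; c=T[:3,:3].T@(np.array(P)-T[:3,3]); x=c[0]/-c[2]; y=-c[1]/-c[2]; f=1+ci['k1']*(x*x+y*y)
    return np.array([ci['cx']+ci['fx']*x*f, ci['cy']+ci['fy']*y*f])
E
python3 - <<'E'
from h import *
ci=camera_info("top")
for n,u,v,z in [("pin",230,250,.095),("h0",318,208,.06),("h1",335,210,.06),("h2",352.5,211,.06),("h3",371,212,.06)]: print(n,onz(ci,u,v,z))
im=cv2.imread("pics/top0.png")
a=cv2.resize(im[190:280,200:400],None,fx=4,fy=4,interpolation=cv2.INTER_CUBIC); cv2.imwrite("pics/topz.png",cv2.convertScaleAbs(a,alpha=1.6))
E
```

```text
pin [0.48035599 0.1243356  0.095     ]
h0 [ 0.56733468 -0.05661423  0.06      ]
h1 [ 0.56274988 -0.09318594  0.06      ]
h2 [ 0.56031515 -0.13084783  0.06      ]
h3 [ 0.55786663 -0.17065308  0.06      ]
```

View pics/topz.png

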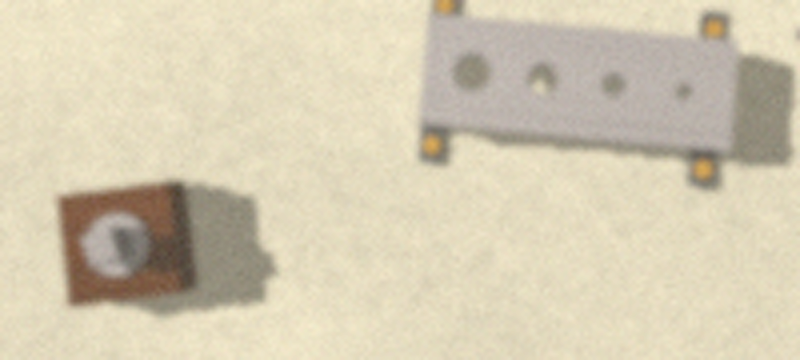

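Emit:
play_rows --rows '[[[0,0,50],[0,0,0],85],[[0,0,50],[0,0,0],85],[[45,35,0],[0,0,6],85],[[45,35,0],[0,0,6],85],[[45,35,0],[0,0,6],85],[[45,35,0],[0,0,6],60],[[45,35,0],[0,0,6],60],[[15,56,0],[0,0,6],60],[[15,56,0],[0,0,6],60],[[15,56,-5],[0,0,6],60],[[15,56,-5],[0,0,6],60],[[15,56,-5],[0,0,6],60]]' --force 30

```text
clock: 1.65
position: [0.4739, -0.1436, 0.2795]
ee_rot: [0.993, -0.119, 0.0, 0.0]
ft_force: [0.7, 0.4, -0.1]
grip_width: 0.7
```

Emit:
play_rows --rows '[[[15,56,0],[0,0,6],60],[[15,56,0],[0,0,6],60],[[15,53,0],[0,0,2],60],[[0,0,0],[0,0,0],60],[[0,0,0],[0,0,0],60]]'

```text
clock: 2.28
position: [0.5187, 0.0191, 0.2794]
ee_rot: [1.0, 0.001, -0.0, 0.0]
ft_force: [-0.5, -0.3, -0.6]
grip_width: 0.699
```

```bash
cat > snap.py <<'E'
import sys
from h import *
n,f=sys.argv[1:3]
ci=camera_info(n); o=readout.get_obs(); im=camera(n); cv2.imwrite(f"pics/{f}.png",im); np.save(f"pics/{f}.npy",ci,allow_pickle=True)
print(o['clock'],o['position'],o['ee_rot'],o['ft_force'],o['grip_width'])
E
python3 snap.py wrist w1
```

```text
2.275 [0.51870729 0.01912625 0.27944477] [ 9.99999316e-01  1.13411106e-03 -2.48651841e-04  1.40949915e-04] [-0.51850619 -0.26594961 -0.63848894] 0.6989478478200262
```

View pics/w1.png

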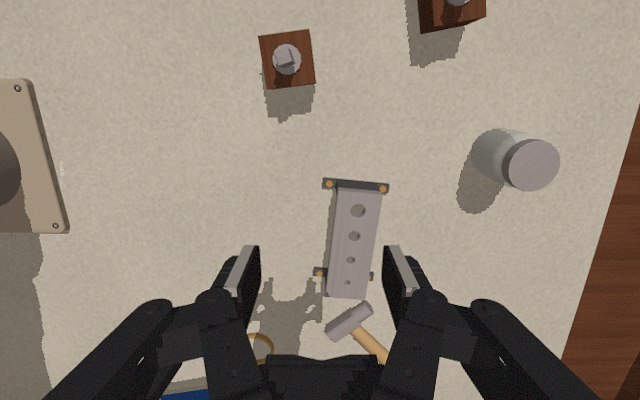

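Run:
```python
from h import *
im=cv2.imread("pics/w1.png"); ci=np.load("pics/w1.npy",allow_pickle=True).item()
a=cv2.resize(im[25:95,245:330],None,fx=6,fy=6,interpolation=cv2.INTER_CUBIC)
b=cv2.resize(im[190:300,310:395],None,fx=5,fy=5,interpolation=cv2.INTER_CUBIC)
H=max(a.shape[0],b.shape[0]);c=np.zeros((H,a.shape[1]+b.shape[1],3),np.uint8);c[:a.shape[0],:a.shape[1]]=a;c[:b.shape[0],a.shape[1]:]=b
cv2.imwrite("pics/w1z.png",c); print(c.shape)
g=cv2.cvtColor(im,cv2.COLOR_BGR2GRAY)
for u,v in [(358,210),(354,236),(351,260),(348,282)]:
    print(g[v,u-10:u+11]); print(onz(ci,u,v,.06))
for u,v in [(258.5,36.5),(309,30),(315,83),(264.5,89)]: print(onz(ci,u,v,.055))
```

```text
(550, 935, 3)
[141 142 124 111 110 115 116 114 117 114 113 111 116 118 103  83  82 116
 140 142 141]
[ 0.56872318 -0.05695212  0.06      ]
[140 140 140 142 122 108 110 113 112 119 112 110 100  88  76  95 124 137
 141 144 140]
[ 0.5646647  -0.09592033  0.06      ]
[138 138 139 140 140 126 110 117 116 117 112 100  83  97 128 144 142 137
 140 139 139]
[ 0.56170956 -0.13398213  0.06      ]
[140 137 140 140 140 140 126 114 117 117  99  79 121 139 140 139 140 141
 141 138 140]
[ 0.5584944  -0.17081757  0.06      ]
[0.4454007  0.15748275 0.055     ]
[0.50426357 0.164311   0.055     ]
[0.51097826 0.1060311  0.055     ]
[0.44939252 0.09907333 0.055     ]
```

View pics/w1z.png

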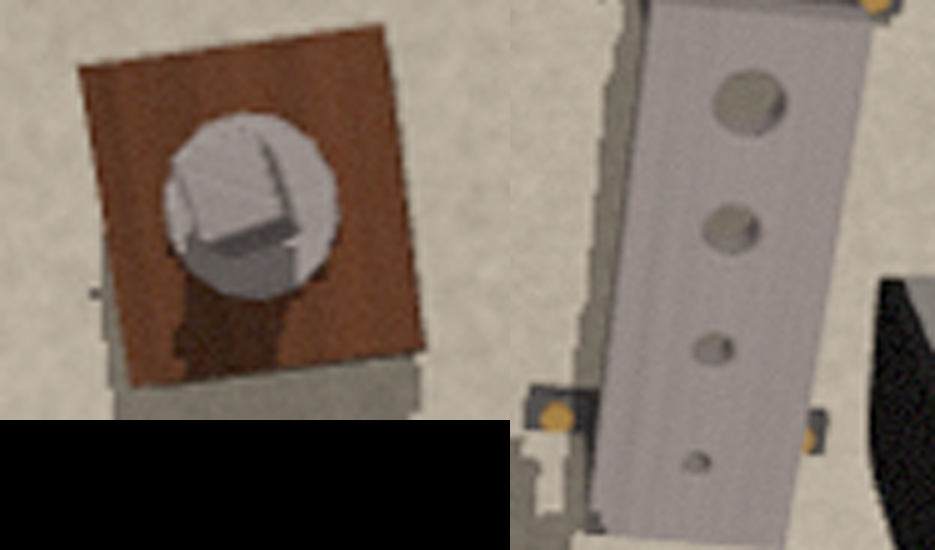

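Emit:
play_rows --rows '[[[-14,37,-30],[0,0,5],60],[[-14,37,-30],[0,0,5],60],[[-13,37,-30],[0,0,4],60],[[0,0,0],[0,0,0],60],[[0,0,0],[0,0,0],60]]'

```text
clock: 2.95
position: [0.4785, 0.129, 0.1901]
ee_rot: [0.993, 0.122, 0.0, 0.0]
ft_force: [0.7, 0.2, 1.2]
grip_width: 0.704
```

```bash
python3 snap.py wrist w2
python3 - <<'E'
from h import *
im=cv2.imread("pics/w2.png"); ci=np.load("pics/w2.npy",allow_pickle=True).item()
p=proj(ci,[.4775,.1317,.08]).astype(int);print(p)
y0,x0=p[1]-75,p[0]-80
print(x0,y0);cv2.imwrite("pics/w2z.png",cv2.resize(im[y0:y0+140,x0:x0+170],None,fx=4,fy=4,interpolation=cv2.INTER_CUBIC))
E
```

```text
2.95 [0.47849755 0.12895647 0.19014094] [9.92568637e-01 1.21685462e-01 2.54040091e-04 2.91614287e-04] [0.71094723 0.18201958 1.17832827] 0.7044531867780132
[320 174]
240 99
```

View pics/w2z.png

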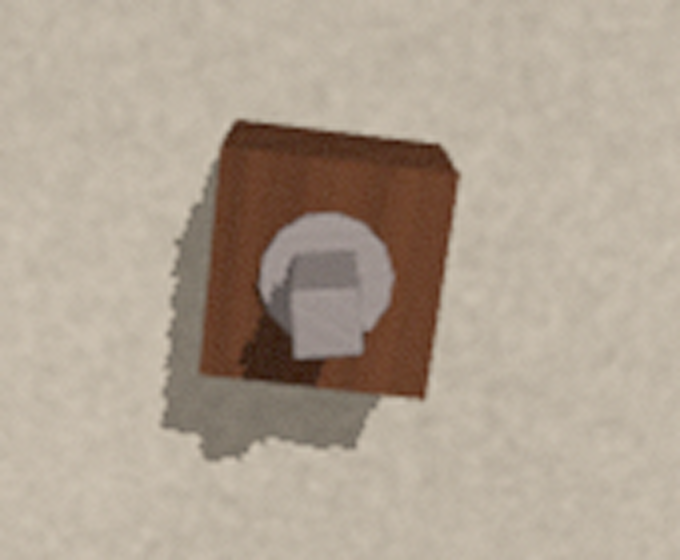

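Run:
```python
from h import *
ci=np.load("pics/w2.npy",allow_pickle=True).item()
f=lambda U,V,z: onz(ci,(U+.5)/4-.5+240,(V+.5)/4-.5+99,z)
c=[f(*p,.099) for p in [(291,291),(358,289),(363,353),(294.5,359)]]
for i in range(4):
    d=c[(i+1)%4]-c[i]; print(c[i],np.hypot(*d[:2])*1e3,np.degrees(np.arctan2(d[1],d[0]))%90)
print(np.mean(c,0)); 
for p in [(259,278),(394,278),(328,211)]: print(f(*p,.059))
e=[f(*p,.059) for p in [(259,278),(394,278),(328,211)]]
print((e[0]+e[1])/2, e[2])
```

```text
[0.46835225 0.13782573 0.099     ] 14.816675909308675 15.705471388360133
[0.48261576 0.14183649 0.099     ] 14.866779095901471 18.743255668164053
[0.48739287 0.12775813 0.099     ] 15.465237454690064 19.190005783030074
[0.47278698 0.12267468 0.099     ] 15.786744548828741 16.31480705092588
[0.47778696 0.13252376 0.099     ]
[0.46112995 0.12882948 0.059     ]
[0.49425697 0.13705435 0.059     ]
[0.47392604 0.14964127 0.059     ]
[0.47769346 0.13294191 0.059     ] [0.47392604 0.14964127 0.059     ]
```

Emit:
play_rows --rows '[[[-0.7,3.7,-30],[0,0,3.5],50],[[0,0,-35],[0,0,0],50],[[0,0,-35],[0,0,0],50],[[0,0,-23],[0,0,0],50],[[0,0,0],[0,0,0],50],[[0,0,0],[0,0,0],8],[[0,0,0],[0,0,0],8],[[0,0,0],[0,0,0],8],[[0,0,0],[0,0,0],8],[[0,0,0],[0,0,0],8],[[0,0,0],[0,0,0],8]]' --force 50

```text
clock: 4.38
position: [0.4771, 0.1344, 0.0667]
ee_rot: [0.988, 0.153, 0.0, -0.0]
ft_force: [0.2, -0.9, -0.7]
grip_width: 0.091
```

```bash
python3 snap.py wrist w3
```

```text
4.375 [0.47710068 0.13438833 0.06674711] [ 9.88162607e-01  1.53410107e-01  3.27096468e-05 -3.20903073e-05] [ 0.17648518 -0.91918021 -0.74622835] 0.0905889263773517
```

View pics/w3.png

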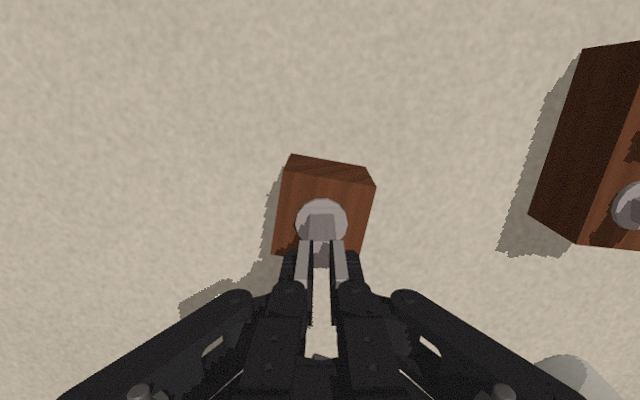

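Run:
```python
from h import *
im=cv2.imread("pics/w3.png"); ci=np.load("pics/w3.npy",allow_pickle=True).item()
cv2.imwrite("pics/w3z.png",cv2.convertScaleAbs(cv2.resize(im[180:330,260:385],None,fx=4,fy=4,interpolation=cv2.INTER_CUBIC),alpha=1.5))
o=readout.get_obs()['position']
for P in ([.4778,.1327,.099],[.4778,.1327,.059],list(o),[o[0],o[1],o[2]+.0187]): print(P,proj(ci,P))
```

```text
[0.4778, 0.1327, 0.099] [321.43502577 253.84317388]
[0.4778, 0.1327, 0.059] [321.36509414 223.082074  ]
[np.float64(0.47708159846368897), np.float64(0.13434186193988182), np.float64(0.06670554225566444)] [321.07603552 225.4776581 ]
[np.float64(0.47708159846368897), np.float64(0.13434186193988182), np.float64(0.08540554225566444)] [321.07796915 239.11112531]
```

View pics/w3z.png

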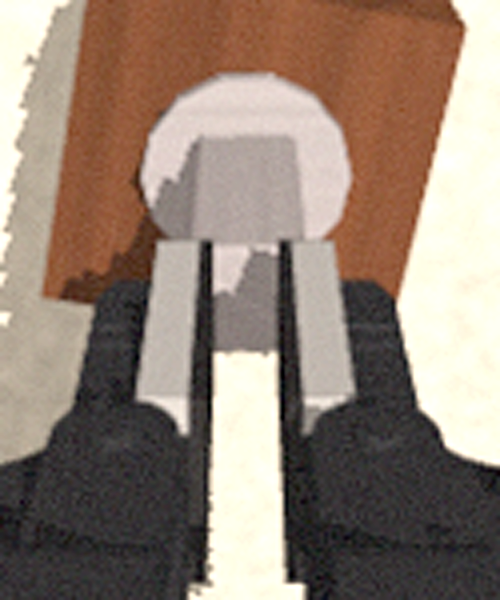

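```bash
python3 snap.py scene s3
python3 - <<'E'
from h import *
im=cv2.imread("pics/s3.png"); ci=camera_info("scene")
o=readout.get_obs()['position']
p=proj(ci,o); q=proj(ci,[.4778,.1327,.099]); r=proj(ci,[.4778,.1327,.055]);print(p,q,r)
x0,y0=int(p[0])-60,int(p[1])-80
print(x0,y0)
a=cv2.resize(im[y0:y0+130,x0:x0+120],None,fx=4.5,fy=4.5,interpolation=cv2.INTER_CUBIC);
for s,col in((p,(0,0,255)),(q,(0,255,0)),(r,(255,0,0))): cv2.circle(a,(int((s[0]-x0)*4.5),int((s[1]-y0)*4.5)),4,col,1)
cv2.imwrite("pics/s3z.png",cv2.convertScaleAbs(a,alpha=1.4))
E
```

```text
4.425 [0.4770816  0.13434186 0.06670554] [ 9.88164227e-01  1.53399675e-01 -1.53664437e-05 -2.17623684e-05] [ 0.61954992  0.60549742 -0.6782112 ] 0.09049363596697318
[400.41132749 192.5209156 ] [401.43754561 181.96249858] [399.08508315 196.22378161]
340 112
```

View pics/s3z.png

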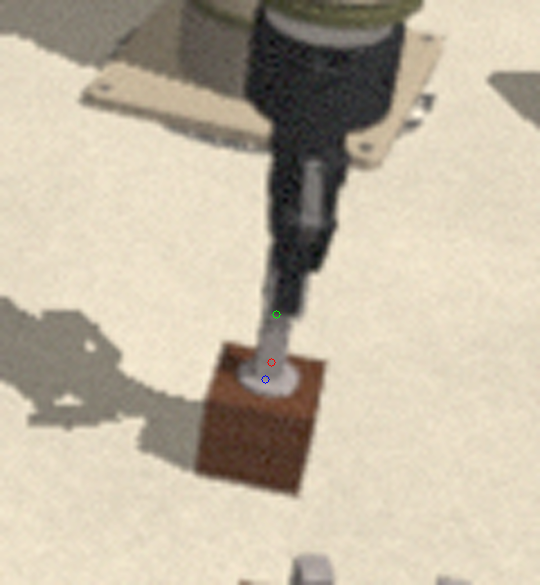

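Run:
```python
from h import *
print([ (k,getattr(manip,k)) for k in dir(manip) if k[0]!='_'])
print([k for k in dir(readout) if k[0]!='_'])
ci=camera_info("scene")
for z in (.067,.09,.095,.1,.105,.11): print(z,proj(ci,[.477,.1343,z]))
```

```text
[('MotionError', <class 'workcell.MotionError'>), ('hand_in', <function connect.<locals>.done at 0x7f944c3eb9c0>), ('hold_point_z', 0.0187)]
['get_obs']
0.067 [400.41532281 192.40665536]
0.09 [401.65599382 184.94060444]
0.095 [401.92998159 183.29176506]
0.1 [402.2055253  181.63354431]
0.105 [402.48263821 179.96586207]
0.11 [402.76133374 178.28863733]
```

Emit:
play_rows --rows '[[[0,0,0],[0,0,0],50],[[0,0,0],[0,0,0],50],[[0,0,0],[0,0,0],50],[[0,0,-8],[0,0,0],50],[[0,0,-8],[0,0,0],50],[[0,0,-6],[0,0,0],50],[[0,0,0],[0,0,0],50]]'

```text
clock: 5.35
position: [0.4767, 0.1343, 0.0441]
ee_rot: [0.988, 0.153, -0.001, -0.0]
ft_force: [0.6, -0.1, -0.3]
grip_width: 0.584
```

```bash
python3 snap.py wrist w4;python3 snap.py scene s4
python3 - <<'E'
from h import *
a=cv2.imread("pics/w4.png")[120:340,200:440]; b=cv2.imread("pics/s4.png")[112:222,340:460]
a=cv2.resize(a,(480,440)); b=cv2.resize(b,(320,293)); c=np.zeros((440,800,3),np.uint8); c[:,:480]=a; c[:293,480:]=b
cv2.imwrite("pics/c4.png",cv2.convertScaleAbs(c,alpha=1.3))
E
```

```text
5.35 [0.47665433 0.13429363 0.04407305] [ 9.88153522e-01  1.53467636e-01 -5.41113115e-04 -9.71872688e-05] [ 0.55507849 -0.06113821 -0.31548383] 0.5835408691036824
5.4 [0.47691051 0.13439509 0.04447128] [ 9.88157497e-01  1.53442770e-01 -2.56395684e-04 -1.09478983e-04] [0.42390127 0.84114377 0.24051694] 0.5852261632635944
```

View pics/c4.png

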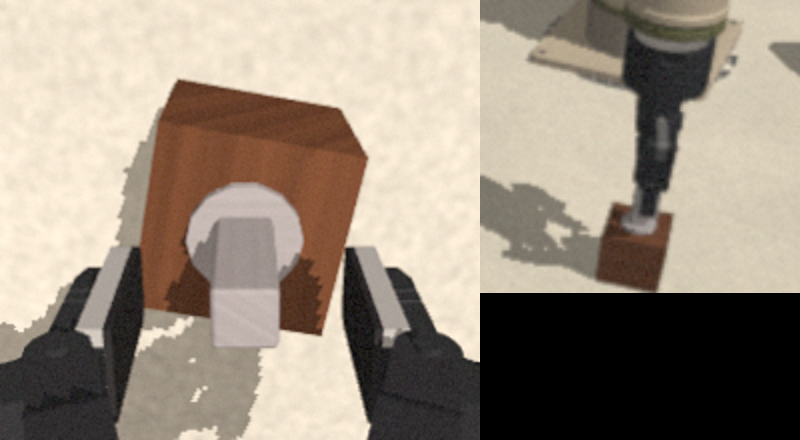

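Run:
```python
from h import *
from scipy.spatial.transform import Rotation as R
for f,tcp,v in (("w3",[.4771,.1344,.0667],240),("w4",[.4767,.1343,.0441],243)):
    ci=np.load(f"pics/{f}.npy",allow_pickle=True).item()
    Rm=R.from_euler('z',17.6,degrees=True).as_matrix()
    for z in (.02,.03,.035,.04,.045,.05):
        print(f,z,[np.round(proj(ci,np.array(tcp)+Rm@np.array([x,.011,z])),1).tolist() for x in (-.004,.004,-.025,.025)])
    C=ci['world_from_camera']; print(Rm.T@(C[:3,3]-np.array(tcp)), Rm.T@C[:3,2])
```

```text
w3 0.02 [[313.9, 222.1], [328.4, 222.1], [275.8, 222.1], [366.5, 222.1]]
w3 0.03 [[313.5, 229.8], [328.8, 229.8], [273.3, 229.8], [369.1, 229.8]]
w3 0.035 [[313.3, 234.0], [329.1, 234.0], [271.8, 234.0], [370.5, 234.0]]
w3 0.04 [[313.0, 238.5], [329.3, 238.5], [270.3, 238.4], [372.0, 238.5]]
w3 0.045 [[312.8, 243.2], [329.6, 243.2], [268.8, 243.2], [373.6, 243.2]]
w3 0.05 [[312.5, 248.3], [329.8, 248.3], [267.1, 248.2], [375.3, 248.3]]
[-7.96056713e-05  8.13689723e-02  1.80520399e-01] [2.00103615e-04 3.15986528e-01 9.48763655e-01]
w4 0.02 [[313.9, 222.2], [328.4, 222.2], [275.9, 222.2], [366.5, 222.3]]
w4 0.03 [[313.5, 230.0], [328.8, 230.0], [273.3, 229.9], [369.1, 230.0]]
w4 0.035 [[313.3, 234.2], [329.1, 234.2], [271.8, 234.1], [370.5, 234.2]]
w4 0.04 [[313.0, 238.6], [329.3, 238.6], [270.3, 238.6], [372.0, 238.7]]
w4 0.045 [[312.7, 243.4], [329.5, 243.4], [268.7, 243.3], [373.6, 243.4]]
w4 0.05 [[312.5, 248.4], [329.8, 248.4], [267.0, 248.3], [375.3, 248.4]]
[7.66150785e-05 8.13613141e-02 1.80481471e-01] [0.00122737 0.31564448 0.94887673]
```

Emit:
play_rows --rows '[[[1,-1.6,-7],[0,0,0],50],[[0,0,-7],[0,0,0],50],[[0,0,0],[0,0,0],30],[[0,0,0],[0,0,0],8],[[0,0,0],[0,0,0],8],[[0,0,0],[0,0,0],8],[[0,0,0],[0,0,0],8],[[0,0,0],[0,0,0],8]]' --force 50

```text
clock: 6.45
position: [0.4782, 0.1328, 0.0308]
ee_rot: [0.988, 0.153, 0.0, -0.0]
ft_force: [-0.3, -0.3, 0.1]
grip_width: 0.178
```

```bash
python3 snap.py wrist w5;python3 snap.py scene s5
python3 - <<'E'
from h import *
a=cv2.imread("pics/w5.png")[120:340,200:440]; b=cv2.imread("pics/s5.png")[112:222,340:460]
a=cv2.resize(a,(480,440)); b=cv2.resize(b,(320,293)); c=np.zeros((440,800,3),np.uint8); c[:,:480]=a; c[:293,480:]=b
cv2.imwrite("pics/c5.png",cv2.convertScaleAbs(c,alpha=1.3))
E
```

```text
6.45 [0.47817085 0.13277921 0.03081269] [ 9.88164204e-01  1.53399779e-01  1.11881002e-04 -1.92579567e-05] [-0.31473228 -0.25694436  0.07618071] 0.17821230232301954
6.5 [0.47816181 0.1327792  0.03082657] [ 9.88166321e-01  1.53386151e-01  9.83674696e-05 -1.29745752e-05] [0.06915493 0.17282056 0.69234724] 0.17721472142737732
```

View pics/c5.png

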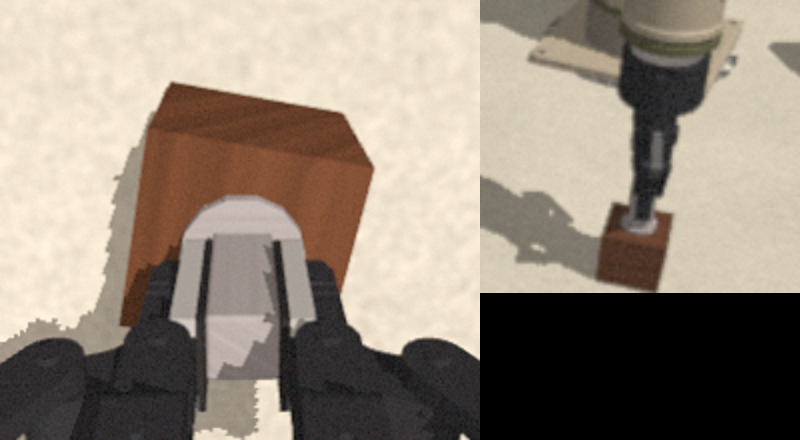

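Emit:
play_rows --rows '[[[0,0,10],[0,0,0],8],[[0,0,25],[0,0,0],8],[[0,0,25],[0,0,0],8],[[0,0,20],[0,0,0],8],[[4,-43,0],[0,0,-4],8],[[4,-43,0],[0,0,-4],8],[[4,-43,0],[0,0,-4],8],[[4,-43,0],[0,0,-4],8],[[4,-43,0],[0,0,-4],8],[[4,-43,0],[0,0,-3],8],[[0,0,0],[0,0,0],8],[[0,0,0],[0,0,0],8]]'

```text
clock: 8.05
position: [0.5022, -0.1245, 0.1111]
ee_rot: [0.999, -0.046, 0.0, -0.0]
ft_force: [-0.8, 1.2, -0.6]
grip_width: 0.179
```

```bash
python3 snap.py wrist w6
```

```text
8.05 [ 0.50215634 -0.12449758  0.11105079] [ 9.98928206e-01 -4.62855620e-02  1.24120598e-04 -2.65429627e-04] [-0.80241354  1.20960574 -0.57573102] 0.17850902757790682
```

View pics/w6.png

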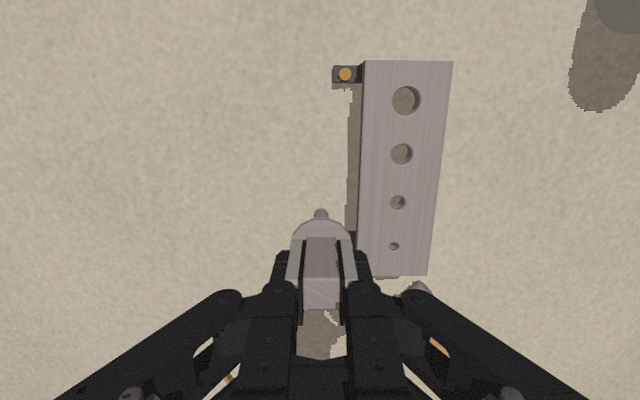

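```bash
cat > holes.py <<'E'
from h import *
import sys
def fit(f,seeds,s=6):
    im=cv2.imread(f"pics/{f}.png"); ci=np.load(f"pics/{f}.npy",allow_pickle=True).item()
    out=[]
    for u,v,r in seeds:
        u,v=int(u),int(v)
        p=im[v-r:v+r+1,u-r:u+r+1].astype(np.float32)
        p=cv2.resize(p,None,fx=s,fy=s,interpolation=cv2.INTER_CUBIC)
        bg=np.median(np.concatenate([p[:s].reshape(-1,3),p[-s:].reshape(-1,3),p[:,:s].reshape(-1,3),p[:,-s:].reshape(-1,3)]),0)
        d=np.linalg.norm(p-bg,axis=2); d=cv2.GaussianBlur(d,(0,0),2)
        m=(d>0.5*np.percentile(d,97)*0.8).astype(np.uint8)
        cs,_=cv2.findContours(m,cv2.RETR_EXTERNAL,cv2.CHAIN_APPROX_NONE)
        c=max(cs,key=cv2.contourArea); (x,y),ax,an=cv2.fitEllipse(cv2.convexHull(c))
        uu=(x+.5)/s-.5+u-r; vv=(y+.5)/s-.5+v-r
        P=onz(ci,uu,vv,.06); out.append(P); print(np.round([uu,vv],2),np.round(np.array(ax)/s,1),np.round(P*1e3,2))
    return np.array(out)
if __name__=="__main__":
    P=fit("w6",[(405,100,22),(401,153,17),(398,202,14),(394,246,11)])
    D=np.diff(P,axis=0)*1e3; print(np.linalg.norm(D,axis=1))
    # line fit with 38mm spacing
    d=(P[0]-P[3]);d/=np.linalg.norm(d); c=P.mean(0)
    L=[c+d*.038*k for k in (1.5,.5,-.5,-1.5)]; print(np.round(np.array(L)*1e3,2), np.degrees(np.arctan2(-d[0],d[1])))
    ci=np.load("pics/w6.npy",allow_pickle=True).item()
    print("tip proj",proj(ci,[.50216,-.1245,.11105-.0208]))
E
python3 holes.py
python3 - <<'E'
import cv2
im=cv2.imread("pics/w6.png")
cv2.imwrite("pics/w6z.png",cv2.resize(im[195:320,270:375],None,fx=4,fy=4,interpolation=cv2.INTER_CUBIC))
E
```

```text
[406.14  99.79] [27.5 30.1] [568.58 -56.86  60.  ]
[401.63 153.28] [20.4 22.5] [564.83 -94.84  60.  ]
[397.68 201.82] [13.8 15.7] [ 561.24 -132.95   60.  ]
[393.69 245.7 ] [ 8.4 10.2] [ 557.38 -170.92   60.  ]
[38.17043827 38.27079672 38.17298515]
[[ 568.58  -57.17   60.  ]
 [ 564.87  -94.98   60.  ]
 [ 561.15 -132.8    60.  ]
 [ 557.44 -170.62   60.  ]] -5.6079129843169335
tip proj [321.20803246 212.93664029]
```

View pics/w6z.png

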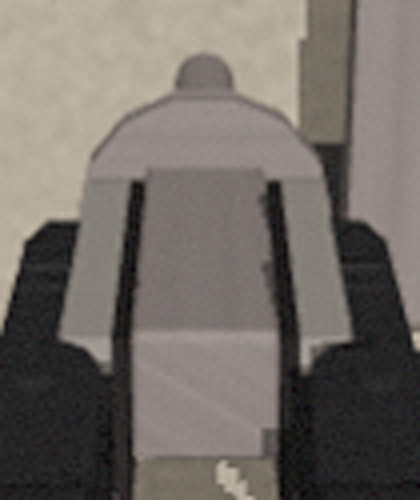

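Emit:
play_rows --rows '[[[22,22,0],[0,0,0],8],[[22,22,0],[0,0,0],8],[[22.4,23.5,0],[0,0,0],8],[[0,0,-12],[0,0,0],8],[[0,0,-9],[0,0,0],8],[[0,0,0],[0,0,0],8],[[0,0,0],[0,0,0],8]]'

```text
clock: 8.98
position: [0.5684, -0.0583, 0.09]
ee_rot: [0.999, -0.047, 0.0, 0.0]
ft_force: [-1.2, 0.6, -1.5]
grip_width: 0.175
```

```bash
python3 snap.py wrist w7
```

```text
8.975 [ 0.56835645 -0.05832571  0.09001371] [ 9.98890809e-01 -4.70862395e-02  1.24773682e-04  1.48973522e-04] [-1.16892731  0.64369677 -1.50729387] 0.17543364540102455
```

View pics/w7.png

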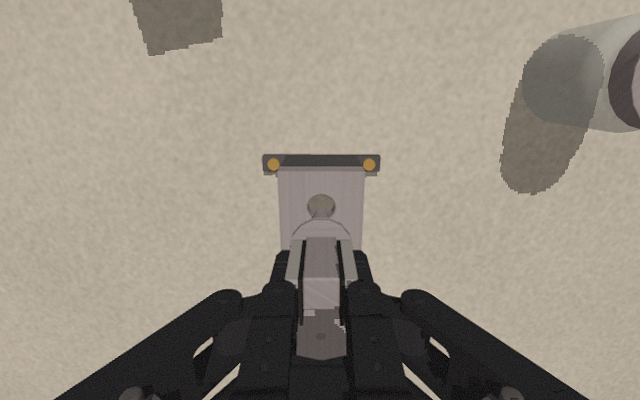

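Emit:
play_rows --rows '[[[0.2,1.3,-3],[0,0,0],8],[[0,0,-1.8],[0,0,0],8],[[0,0,-1.8],[0,0,0],8],[[0,0,-1.8],[0,0,0],8],[[0,0,-1.8],[0,0,0],8],[[0,0,-1.8],[0,0,0],8],[[0,0,-1.8],[0,0,0],8],[[0,0,-1.8],[0,0,0],8],[[0,0,-1.8],[0,0,0],8],[[0,0,-1.8],[0,0,0],8],[[0,0,-1.8],[0,0,0],8]]'

```text
clock: 10.4
position: [0.5687, -0.0565, 0.0686]
ee_rot: [0.999, -0.047, 0.0, -0.0]
ft_force: [0.2, 0.0, -1.3]
grip_width: 0.173
```

Emit:
play_rows --rows '[[[0,0,-1.8],[0,0,0],8],[[0,0,-1.8],[0,0,0],8],[[0,0,-1.8],[0,0,0],8],[[0,0,-1.8],[0,0,0],8],[[0,0,-1.8],[0,0,0],8],[[0,0,-1.8],[0,0,0],8],[[0,0,-1.8],[0,0,0],8],[[0,0,-1.8],[0,0,0],8],[[0,0,-1.8],[0,0,0],8],[[0,0,0],[0,0,0],8]]'

```text
clock: 11.65
position: [0.5686, -0.0564, 0.0524]
ee_rot: [0.999, -0.047, -0.0, -0.0]
ft_force: [0.3, -0.1, -1.4]
grip_width: 0.178
```

Emit:
play_rows --rows '[[[0,0,9],[0,0,0],8],[[0,0,13],[0,0,0],8],[[0,0,14],[0,0,0],8],[[0,0,0],[0,0,0],8],[[-1.9,-19,0],[0,0,0],8],[[-1.8,-19.5,0],[0,0,0],8],[[0,0,0],[0,0,0],8],[[0,0,0],[0,0,0],8]]'

```text
clock: 12.65
position: [0.5649, -0.0951, 0.0883]
ee_rot: [0.999, -0.047, -0.0, -0.0]
ft_force: [-0.6, 0.2, -1.6]
grip_width: 0.181
```

Emit:
play_rows --rows '[[[0,0.1,-3],[0,0,0],8],[[0,0,-1.8],[0,0,0],8],[[0,0,-1.8],[0,0,0],8],[[0,0,-1.8],[0,0,0],8],[[0,0,-1.8],[0,0,0],8],[[0,0,-1.8],[0,0,0],8],[[0,0,-1.8],[0,0,0],8],[[0,0,-1.8],[0,0,0],8],[[0,0,-1.8],[0,0,0],8],[[0,0,-1.8],[0,0,0],8],[[0,0,-1.8],[0,0,0],8]]'

```text
clock: 14.02
position: [0.565, -0.0949, 0.0674]
ee_rot: [0.999, -0.047, 0.0, 0.0]
ft_force: [0.2, -0.1, -1.3]
grip_width: 0.18
```

Emit:
play_rows --rows '[[[0,0,-1.8],[0,0,0],8],[[0,0,-1.8],[0,0,0],8],[[0,0,-1.8],[0,0,0],8],[[0,0,-1.8],[0,0,0],8],[[0,0,-1.8],[0,0,0],8],[[0,0,-1.8],[0,0,0],8],[[0,0,-1.8],[0,0,0],8],[[0,0,-1.8],[0,0,0],8],[[0,0,0],[0,0,0],8]]'

```text
clock: 15.15
position: [0.5649, -0.0949, 0.053]
ee_rot: [0.999, -0.047, -0.0, -0.0]
ft_force: [-0.9, -1.0, -1.8]
grip_width: 0.178
```

Emit:
play_rows --rows '[[[0,0,9],[0,0,0],8],[[0,0,13],[0,0,0],8],[[0,0,13],[0,0,0],8],[[0,0,0],[0,0,0],8],[[-1.9,-19,0],[0,0,0],8],[[-1.8,-19,0],[0,0,0],8],[[0,0,0],[0,0,0],8],[[0,0,0],[0,0,0],8]]'

```text
clock: 16.15
position: [0.5611, -0.133, 0.0879]
ee_rot: [0.999, -0.047, -0.0, -0.0]
ft_force: [0.2, 0.6, -0.9]
grip_width: 0.178
```

```bash
python3 snap.py wrist w8
python3 - <<'E'
import cv2
im=cv2.imread("pics/w8.png")
cv2.imwrite("pics/w8z.png",cv2.resize(im[120:260,255:390],None,fx=4,fy=4,interpolation=cv2.INTER_CUBIC))
E
```

```text
16.15 [ 0.56114398 -0.13295576  0.08785979] [ 9.98896033e-01 -4.69746714e-02 -1.61309903e-04 -2.64335717e-04] [ 0.17442219  0.63007088 -0.94676141] 0.1778140406853833
```

View pics/w8z.png

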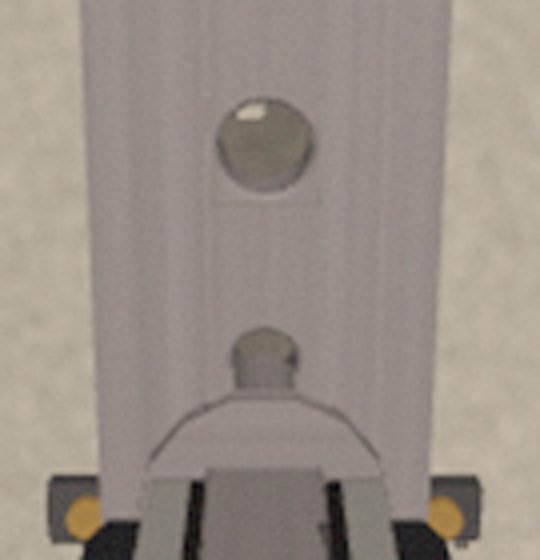

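Emit:
play_rows --rows '[[[0,0.1,-3],[0,0,0],8],[[0,0,-1.5],[0,0,0],8],[[0,0,-1.5],[0,0,0],8],[[0,0,-1],[0,0,0],8],[[0,0,-1],[0,0,0],8],[[0,0,-0.6],[0,0,0],8],[[0,0,0],[0,0,0],8]]'

```text
clock: 17.08
position: [0.5613, -0.1328, 0.0795]
ee_rot: [0.999, -0.047, 0.0, -0.0]
ft_force: [-1.1, 0.3, -1.6]
grip_width: 0.178
```

Emit:
play_rows --rows '[[[0,0,-1],[0,0,0],8],[[0,0,-1],[0,0,0],8],[[0,0,-1],[0,0,0],8],[[0,0,0],[0,0,0],8]]'

```text
clock: 17.58
position: [0.5612, -0.1328, 0.0764]
ee_rot: [0.999, -0.047, -0.0, -0.0]
ft_force: [-0.2, 0.1, -1.5]
grip_width: 0.183
```

Emit:
play_rows --rows '[[[0,0,-1.7],[0,0,0],8],[[0,0,-1.7],[0,0,0],8],[[0,0,-1.7],[0,0,0],8],[[0,0,-1.7],[0,0,0],8],[[0,0,-1.7],[0,0,0],8],[[0,0,-1.7],[0,0,0],8],[[0,0,-1.7],[0,0,0],8]]'

```text
clock: 18.45
position: [0.5613, -0.1328, 0.0645]
ee_rot: [0.999, -0.047, 0.0, -0.0]
ft_force: [0.4, -0.2, -0.2]
grip_width: 0.18
```

Emit:
play_rows --rows '[[[0,0,-1.7],[0,0,0],8],[[0,0,-1.7],[0,0,0],8],[[0,0,-1.7],[0,0,0],8],[[0,0,-1.7],[0,0,0],8],[[0,0,-1.7],[0,0,0],8],[[0,0,-1.7],[0,0,0],8],[[0,0,-1.2],[0,0,0],8],[[0,0,0],[0,0,0],8]]'

```text
clock: 19.45
position: [0.5613, -0.1327, 0.0531]
ee_rot: [0.999, -0.047, -0.0, -0.0]
ft_force: [-0.0, -0.0, -1.2]
grip_width: 0.179
```

Passed through hole 2 without contact. Now up and on to hole 3.

Emit:
play_rows --rows '[[[0,0,5],[0,0,0],8],[[0,0,10],[0,0,0],8],[[0,0,10],[0,0,0],8],[[0,0,10],[0,0,0],8],[[0,0,0],[0,0,0],8],[[-1.9,-19,0],[0,0,0],8],[[-1.9,-18.9,0],[0,0,0],8],[[0,0,0],[0,0,0],8],[[0,0,-3],[0,0,0],8],[[0,0,0],[0,0,0],8]]'

```text
clock: 20.7
position: [0.5574, -0.17, 0.0848]
ee_rot: [0.999, -0.046, -0.0, -0.0]
ft_force: [0.5, 0.1, -1.4]
grip_width: 0.176
```

Emit:
play_rows --rows '[[[0,-0.7,-1],[0,0,0],8],[[0,0,-1],[0,0,0],8],[[0,0,-0.7],[0,0,0],8],[[0,0,-0.5],[0,0,0],8],[[0,0,-0.5],[0,0,0],8],[[0,0,0],[0,0,0],8]]'

```text
clock: 21.45
position: [0.5575, -0.1714, 0.0815]
ee_rot: [0.999, -0.047, 0.0, -0.0]
ft_force: [-0.5, 0.6, -1.0]
grip_width: 0.183
```

Emit:
play_rows --rows '[[[0,0.4,-0.4],[0,0,0],8],[[0,0,-0.4],[0,0,0],8],[[0,0,0],[0,0,0],8]]'

```text
clock: 21.82
position: [0.5576, -0.1709, 0.0808]
ee_rot: [0.999, -0.047, 0.0, -0.0]
ft_force: [0.0, 0.3, -1.7]
grip_width: 0.183
```

Emit:
play_rows --rows '[[[0,0,-0.3],[0,0,0],8],[[0,0,-0.3],[0,0,0],8],[[0,0,0],[0,0,0],8]]'

```text
clock: 22.2
position: [0.5577, -0.171, 0.0806]
ee_rot: [0.999, -0.047, 0.0, 0.0]
ft_force: [-1.5, 0.4, 5.8]
grip_width: 0.178
```

Emit:
play_rows --rows '[[[0,0,0],[0,0,0],8],[[0,0,0],[0,0,0],8],[[0,0,0],[0,0,0],8],[[0,0,0],[0,0,0],8]]'

```text
clock: 22.7
position: [0.5577, -0.171, 0.0807]
ee_rot: [0.999, -0.047, 0.0, 0.0]
ft_force: [-2.1, 1.0, 5.5]
grip_width: 0.176
```

```bash
python3 snap.py wrist w9; python3 snap.py scene s9
python3 - <<'E'
import cv2
im=cv2.imread("pics/w9.png")
cv2.imwrite("pics/w9z.png",cv2.resize(im[80:260,240:400],None,fx=3,fy=3,interpolation=cv2.INTER_CUBIC))
E
```

```text
22.7 [ 0.55770082 -0.17095245  0.08066128] [ 9.98909624e-01 -4.66850261e-02  2.43385196e-04  1.06447872e-04] [-2.11518258  0.96886971  5.46143705] 0.17610586256502003
22.75 [ 0.55770967 -0.17097192  0.08065083] [ 9.98907914e-01 -4.67215247e-02  2.60140923e-04  1.03740430e-04] [-2.55302715  0.14969985  5.57426059] 0.17510964242910876
```

View pics/w9z.png

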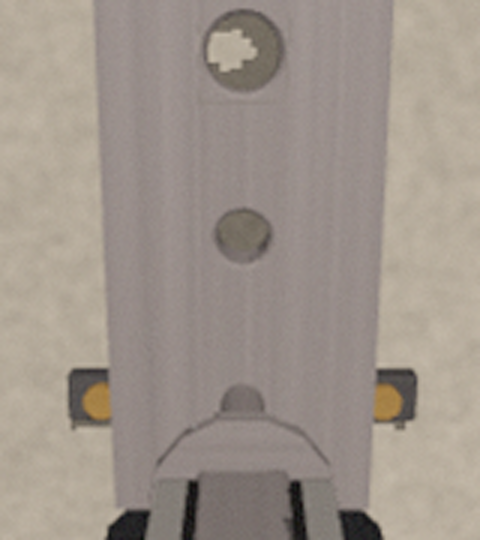

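Emit:
play_rows --rows '[[[0,0,2],[0,0,0],8],[[0,0,4],[0,0,0],8],[[1.8,19,0],[0,0,0],8],[[1.8,19.2,0],[0,0,0],8],[[0,0,0],[0,0,0],8],[[0,0,0],[0,0,0],8]]'

```text
clock: 23.55
position: [0.5611, -0.1326, 0.0861]
ee_rot: [0.999, -0.046, -0.0, 0.0]
ft_force: [0.6, 0.1, -1.2]
grip_width: 0.178
```

Emit:
play_rows --rows '[[[0.1,-0.2,-1.5],[0,0,0],8],[[0,0,-1.5],[0,0,0],8],[[0,0,-1.5],[0,0,0],8],[[0,0,-1],[0,0,0],8],[[0,0,-1],[0,0,0],8],[[0,0,0],[0,0,0],8]]'

```text
clock: 24.3
position: [0.5612, -0.1329, 0.0796]
ee_rot: [0.999, -0.047, -0.0, -0.0]
ft_force: [-0.9, -0.3, -1.2]
grip_width: 0.177
```

Emit:
play_rows --rows '[[[0,0,-1.2],[0,0,0],8],[[0,0,-1.6],[0,0,0],8],[[0,0,-1.6],[0,0,0],8],[[0,0,-1.6],[0,0,0],8],[[0,0,-1.6],[0,0,0],8],[[0,0,-1.6],[0,0,0],8],[[0,0,-1.6],[0,0,0],8]]'

```text
clock: 25.18
position: [0.5612, -0.1329, 0.0687]
ee_rot: [0.999, -0.047, 0.0, -0.0]
ft_force: [0.1, -0.3, -0.7]
grip_width: 0.181
```

Emit:
play_rows --rows '[[[0,0,-1.6],[0,0,0],8],[[0,0,-1.6],[0,0,0],8],[[0,0,-1.6],[0,0,0],8],[[0,0,-1.6],[0,0,0],8],[[0,0,-1.6],[0,0,0],8],[[0,0,-1.6],[0,0,0],8],[[0,0,-1.6],[0,0,0],8],[[0,0,-1.6],[0,0,0],8],[[0,0,0],[0,0,0],8]]'

```text
clock: 26.3
position: [0.5611, -0.133, 0.0559]
ee_rot: [0.999, -0.047, -0.0, -0.0]
ft_force: [-0.8, 0.1, -1.5]
grip_width: 0.179
```

Emit:
play_rows --rows '[[[0,0,-1.6],[0,0,0],8],[[0,0,-1.6],[0,0,0],8],[[0,0,-1.6],[0,0,0],8],[[0,0,-1.2],[0,0,0],8],[[0,0,-0.7],[0,0,0],8],[[0,0,0],[0,0,0],8]]'

```text
clock: 27.05
position: [0.5612, -0.133, 0.0493]
ee_rot: [0.999, -0.047, 0.0, -0.0]
ft_force: [0.2, -0.4, -1.0]
grip_width: 0.179
```

Emit:
play_rows --rows '[[[0,0,-0.5],[0,0,0],8],[[0,0,-0.4],[0,0,0],8],[[0,0,0],[0,0,0],8]]'

```text
clock: 27.42
position: [0.5612, -0.133, 0.0484]
ee_rot: [0.999, -0.047, 0.0, -0.0]
ft_force: [-0.1, 0.7, -1.0]
grip_width: 0.179
```

Emit:
play_rows --rows '[[[0,0,-0.4],[0,0,0],8],[[0,0,-0.4],[0,0,0],8],[[0,0,0],[0,0,0],8]]'

```text
clock: 27.8
position: [0.5613, -0.133, 0.0478]
ee_rot: [0.999, -0.047, 0.0, 0.0]
ft_force: [-0.3, -0.4, 1.4]
grip_width: 0.179
```

Emit:
play_rows --rows '[[[0,0,-0.15],[0,0,0],8],[[0,0,0],[0,0,0],8]]'

```text
clock: 28.05
position: [0.5613, -0.133, 0.0478]
ee_rot: [0.999, -0.047, 0.0, 0.0]
ft_force: [-1.4, 0.8, 5.2]
grip_width: 0.178
```

Emit:
play_rows --rows '[[[0,0,0],[0,0,0],20],[[0,0,0],[0,0,0],30],[[0,0,0],[0,0,0],45],[[0,0,0],[0,0,0],45],[[0,0,0],[0,0,0],45]]'

```text
clock: 28.68
position: [0.5612, -0.133, 0.0474]
ee_rot: [0.999, -0.047, 0.0, -0.0]
ft_force: [0.1, -0.3, 0.3]
grip_width: 0.526
```

```bash
python3 snap.py wrist w10
```

```text
28.675 [ 0.56123183 -0.13295622  0.04744605] [ 9.98909251e-01 -4.66937501e-02  3.39175640e-05 -2.44130734e-05] [ 0.12638633 -0.31541923  0.25576758] 0.5264064945041106
```

View pics/w10.png

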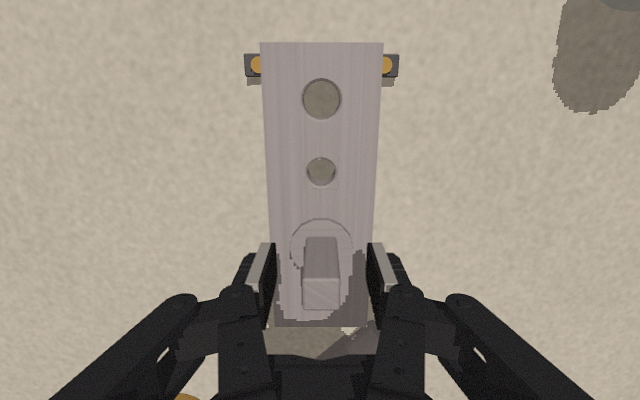

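Released; the pin stands upright between the open fingers. Retreating straight up and checking.

Emit:
play_rows --rows '[[[0,0,10],[0,0,0],45],[[0,0,20],[0,0,0],45],[[0,0,30],[0,0,0],45],[[0,0,40],[0,0,0],45],[[0,0,30],[0,0,0],45],[[-30,-20,0],[0,0,0],45],[[-40,-25,0],[0,0,0],45],[[0,0,0],[0,0,0],45],[[0,0,0],[0,0,0],45]]'

```text
clock: 29.85
position: [0.4919, -0.1777, 0.1789]
ee_rot: [0.999, -0.047, 0.001, 0.0]
ft_force: [0.0, 0.5, -0.7]
grip_width: 0.53
```

```bash
python3 snap.py wrist w11; python3 snap.py scene s11
python3 - <<'E'
from h import *
ci=np.load("pics/w11.npy",allow_pickle=True).item(); p=proj(ci,[.5612,-.133,.08]).astype(int); print(p)
a=cv2.imread("pics/w11.png")[max(0,p[1]-70):p[1]+70,p[0]-70:p[0]+70]
b=cv2.imread("pics/s11.png")[150:240,240:350]
a=cv2.resize(a,(420,int(420*a.shape[0]/140))); b=cv2.resize(b,(380,311),interpolation=cv2.INTER_CUBIC)
c=np.zeros((420,800,3),np.uint8);c[:a.shape[0],:420]=a;c[:311,420:]=b;cv2.imwrite("pics/c11.png",c)
cs=camera_info("scene")
print("grip top home/other",[ (proj(cs,[.5612,-.133,z])-[240,150])*[380/110,311/90]+[420,0] for z in (.06,.072,.116)])
E
```

```text
29.85 [ 0.49186103 -0.17772032  0.17887535] [ 9.98912789e-01 -4.66068669e-02  9.65071807e-04  3.29655610e-04] [ 0.0450772   0.49728718 -0.66253813] 0.5296536616438707
29.9 [ 0.49210011 -0.17727908  0.17852216] [ 9.98932754e-01 -4.61812640e-02  8.00037708e-04  6.01560552e-05] [-0.09805178  0.72549464 -0.8861243 ] 0.5281981847570977
[395 124]
grip top home/other [array([598.90138277, 118.56001776]), array([598.60046158, 105.38282758]), array([597.46268136,  55.55241765])]
```

View pics/c11.png

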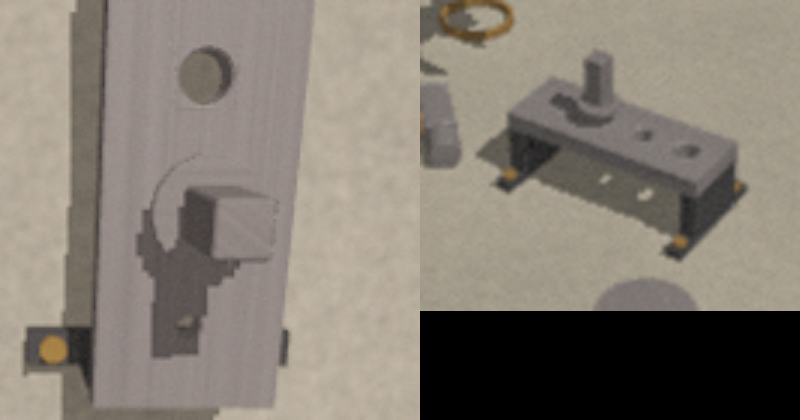

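```bash
python3 -c "
from workcell import manip; print(manip.hand_in())"
```

```text
the job is handed in; nothing more can be done
None
```

The pin now stands in the 11.5 mm hole (hole2), the smallest that takes it, and the job is handed in at about 30 s of the 64 s.

**Sizing:** I lowered the pin about 28 mm into the 19.5, 15.5 and 11.5 mm holes. It passed through each without touching. On the 7.5 mm hole its tip stopped level with the plate top, and I pressed with about 7 N: that hole refused it. I then went back to the 11.5 mm hole, lowered it until it seated with about 6 N, and let go.

**Last checks:** The final wrist and scene pictures show the pin upright in the third hole. Its top is where a pin resting on its lower step should be. The robot is clear and touching nothing, and I went near neither the rack nor the bystanders.

**What disagreed:** The first grasp closed on air just above the pin. The pictures put the fingertips 32–41 mm above the reported tool point, so I went lower and grasped again. The hand touched nothing the first time, and all later heights came from the seated pin.

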